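Put the oil bottle's cap away in the lidded dish

TASK

Get the leaning steel oil bottle ready for pouring: draw its loose red cap off the neck and set it, without dropping it, mouth down into the blue ring inside the open white dish. Let go of the cap, then swing the dish's hinged lid fully shut over it. Leave the other things on the ledge where they stand.

Things in the scene. Friction and masses are not known exactly. Their poses are not given: they have to be found in the camera images.
- cap: Loose red plastic bottle cap, a round cup 40 mm across, 42 mm long, about 40 g. Origin: centre of its open mouth; z runs along its axis from mouth to closed end. At the start it sits over the bottle's neck, leaning 32 degrees like the bottle: 34 mm deep inside, bore about 33 mm on a 25 mm neck, so it slides off freely along its axis.
- stand: Fixed wooden stand (foot 150 x 100 mm, 15 mm thick) holding a fixed steel oil bottle (66 mm across, 165 mm long). Origin: centre of the foot's underside, z up. The bottle leans 32 degrees from vertical towards the stand's +x, away from the robot: its axis, base to neck, is (0.530, 0, 0.848) in the stand's frame. The neck is 25 mm across, its last 39 mm straight.
- neck_top (a point): Centre of the bottle neck's upper end, hidden under the cap at the start, about 176 mm above the ledge; turns with the stand.
- dish: White ceramic box-shaped dish, fixed to the ledge, 150 mm along its x, 130 mm along its y, rim 62 mm high, walls and floor 6 mm. Origin: centre of its underside, z up; its lid is hinged on the rim at +x (the far side from the robot).
- well_floor (a point): Centre of the holder in the dish: the floor inside a blue ring (inner diameter 52 mm, outer 62 mm, 12 mm high), 6 mm above the ledge and 10 mm towards the dish's -x from its centre; axes as the dish.
- lid (a joint): Angle of the dish's hinged lid: 0 shut, grows as it opens upward to 1.95; about 1.57 upright. Starts open at 1.6 to 1.85. The hinge is stiff (0.22 N m of friction): the lid stays wherever it is left and needs a few newtons at its free edge to move.
- lid_hinge (a point): Middle of the lid's hinge line, at the dish's +x rim, 62.5 mm above the ledge; the line runs along the dish's y. From the hinge the lid is a slab 150 mm long, 130 mm wide (along y) and 8 mm thick, its inner face on the hinge line's level when shut.
- lid_handle (a point): Top of a small brass knob (about 25 mm across) on the lid's outer face, in the middle of its width, 120 mm from the hinge and standing 35 mm off the outer face; moves with the lid.
- ramekins: Bystander: two stacked glass ramekins, 82 mm across, 80 mm high together. Origin under the centre.
- whisk: Bystander: steel whisk, 240 mm long, lying on a fixed blue mat (4 mm thick) at the back. Origin on the underside, 120 mm from each end.
- spoon_pot: Bystander: green enamel pot, 112 mm across and 130 mm high, with upright wooden spoons up to 330 mm above the ledge. Origin under the centre.
- mill: Bystander: dark wooden pepper mill, 58 mm across, 180 mm high. Origin under the centre.
- vinegar: Bystander: amber bottle with a black cap, 60 mm across, 190 mm high. Origin under the centre.
- salt: Bystander: glass salt jar with a white lid, 60 mm across, 70 mm high. Origin under the centre.
There are look-alikes about, which are no part of the job. What is shaped like the dish but green, pink or purple is not meant.

How it is judged (in metres and radians):
On the way, in this order (a step that is already met when the one before it is completed fails the run):
1. the cap is drawn off and clear of the bottle's neck (distance between cap and neck_top above 0.08 m), for 0.1 s.
2. the cap is lowered mouth down into the blue ring while the fingers still hold it (horizontal distance between cap and well_floor below 0.008 m and angle between cap's own z axis and vertical below 0.12 rad and z of cap in the frame of well_floor below 0.008 m and contact force between the fingers and cap above 0.3 N), for 0.05 s.
3. the cap stands released in the ring while the lid is still open (horizontal distance between cap and well_floor below 0.008 m and angle between cap's own z axis and vertical below 0.12 rad and z of cap in the frame of well_floor below 0.004 m and contact force between the fingers and cap below 0.05 N and value of joint lid above 0.8 rad), for 0.1 s.
At the end, for the whole second after the job is handed in: The cap stands mouth down inside the blue ring (within 8 mm of its centre, mouth within 4 mm of the floor, tilted less than 0.12 rad), at rest, and the lid is shut over it (within 0.05 rad) and still (horizontal distance between cap and well_floor below 0.008 m and angle between cap's own z axis and vertical below 0.12 rad and z of cap in the frame of well_floor below 0.004 m and value of joint lid below 0.05 rad and linear speed of cap below 0.02 m/s and velocity of joint lid below 0.05 rad/s); the robot touches nothing.
It fails at once if a bystander (ramekins, whisk, spoon pot, mill, vinegar bottle or salt jar) moved more than 30 mm (distance of any of ramekins, whisk, spoon_pot, mill, vinegar, salt from where it was at the start of the episode above 0.03 m).
It also fails if it takes over 61 s, if anything falls off the work surface, if the arm or the gripper's body presses on something with over 40 N, if the wrist force passes 120 N, or if a joint passes its speed limit or range.

ROBOT

A 7-joint arm with a two-finger parallel gripper is mounted at the origin on the work surface. World frame = base frame: x ahead of the robot, y to its left, z up, the work surface at z = 0. Lengths are in mm, angles in rad, forces in N, time in s.
With the tool pointing down it reaches from about 400 to 900 mm from the base axis. Payload 5.5 kg.
Tool frame: the origin (TCP) lies on the centre line of the jaws, within the pads' length; the fingertips stand 22 mm ahead of it and the grasp point (between the pads) lies 3 mm ahead of it; z points along the fingers, y is the line along which they close (so a half turn about z gives the same grasp; the last joint's range is limited). The gripper opens to 85 mm and grips with 20 to 120 N. Pads are 22 mm wide; open, the fingers measure 114 mm over their backs; the gripper's body (76 mm by 85 mm) begins 54 mm behind the grasp point. The pads swing forward as they close: fully open they stand 13 mm farther back than shut.
Start: joints at [-1.068, 0.501, -0.427, 1.55, 0.221, 1.138, -0.21], TCP at [154.342, 631.409, 253.31] pointing down, gripper open.
Joint ranges: [-2.88, 2.88], [-0.31, 2.03], [-1.54, 1.56], [0.2, 2.42], [-1.41, 4.55], [0.19, 2.02], [-2.57, 2.57]. Speed limits (rad/s): [2.57, 2.57, 3.14, 3.14, 3.14, 3.14, 3.14].

INTERFACE

Orientations are given as a rotation vector (axis times angle).
In Python, from rig import ctrl, let_go, clamp, solve_ik, cams, close_job, readout gives the robot as it stands. The module is installed in compiled form; this text tells all that it offers. Calls block until the motion is done:
- ctrl.move_to(position, orientation): joint-space move of the TCP to a pose.
- ctrl.servo_line(position, rate=150, rot=None, max_force=None): straight line of the TCP; rot=None keeps the orientation; rate is the mean speed in mm/s. With max_force (N) it stops when the force on the tool has changed by that much, and returns True; else False.
- ctrl.movej(angles): joint-space move.
- let_go() and clamp(force=None): open the fingers fully, or close them until they stop; force is the grip in N (None keeps the last).
- ctrl.dwell(seconds).
- solve_ik(position, orientation): joint angles nearest the present ones, or None.
- cams.snapshot(name): name is "scene" or "side" or "wrist"; returns a dict with "pixels" (480x640x3 uint8, red, green, blue), "range_z" (480x640 float32, mm along the optical axis (not along the pixel's ray), 0 where there is no reading), "intrinsics" (3x3 intrinsics, pixels), "k1" (the pictures are not rectified: a ray, as slopes to the right and down, at radius r is drawn at 1 + k1 r^2 times it, then the intrinsics apply), "R" (3x3) and "t" (3): a world point X has camera coordinates R X + t; the wrist camera has in their place "hand_eye" (4x4, takes a point from camera to tool coordinates, whose origin is the TCP and whose axes are the flange's). Camera axes: x right, y down, z forward; pixel columns grow to the right and rows downward; lengths in mm; the calibration is good to about 2 mm. A picture is of the moment at which its call begins: read the wrist's pose just before it.
A pose or a line that the arm cannot do raises ctrl.IKError and nothing moves.
- close_job(): hands the job in; it is judged then, once.
Readings, each from a call of its own:
- readout.get_clock(): time.
- readout.get_joint_pos(): joint angles.
- readout.get_qd(): joint speeds.
- readout.get_tau(): joint torques, N m.
- readout.get_eef_pos(): TCP position.
- readout.get_orientation(): TCP orientation.
- readout.get_ft_force(): force on the tool from outside, world axes, zero at the start.
- readout.get_ft_torque(): the same for the moment, N m.
- readout.get_width(): finger opening in mm.
- readout.get_grasp_force(): force on a finger pad.
Only numpy, scipy, OpenCV 4.12 (cv2) and the standard library are available. Lean on these libraries where they do the work, as an engineer would, in place of code of your own. Each camera call takes 0.05 s, during which the arm holds its last target. There are 200 camera calls.

## Working session

There is one attempt and no reset: what is moved stays moved. The work goes in short steps, each a Python script; the robot and the scene stay as the last script left them, time stands still between calls to the robot, and variables do not carry over. Pictures are saved under pics/ and viewed, at most 10 in all, crops included, and the job is handed in when it is done.

```bash
mkdir -p pics
cat > h.py <<'E'
import numpy as np, cv2
from rig import ctrl, let_go, clamp, solve_ik, cams, close_job, readout
def snap(n):
    s=cams.snapshot(n); return s
def save(s,f): cv2.imwrite('pics/'+f,cv2.cvtColor(s['pixels'],cv2.COLOR_RGB2BGR))
def rays(s,uv):
    K=s['intrinsics'];uv=np.atleast_2d(uv).astype(float)
    d=(uv-[K[0,2],K[1,2]])/[K[0,0],K[1,1]]; x=d.copy()
    for _ in range(15): x=d/(1+s['k1']*(x**2).sum(1,keepdims=True))
    return np.c_[x,np.ones(len(x))]
def cloud(s):
    v,u=np.mgrid[:480,:640]
    r=rays(s,np.c_[u.ravel(),v.ravel()])
    P=r*s['range_z'].reshape(-1,1)
    W=((P-s['t'])@s['R']).reshape(480,640,3)
    W[s['range_z']==0]=np.nan
    return W
E
python3 - <<'E'
from h import *
import pickle
print(readout.get_clock(),readout.get_orientation())
for n in('scene','side'):
    s=snap(n);save(s,n+'0.png');pickle.dump(dict(s),open(n+'0.pkl','wb'));print(n,-s['R'].T@s['t'],s['k1'])
print(readout.get_clock())
E
```

```text
0.0 [-3.75684958e-01 -3.11876983e+00  3.05051987e-03]
scene [1142.3998023   587.00170473  813.31024955] -0.011885710664587662
side [357.88426514 932.92046263 658.0673543 ] -0.031881358233334156
0.1
```

View pics/scene0.png

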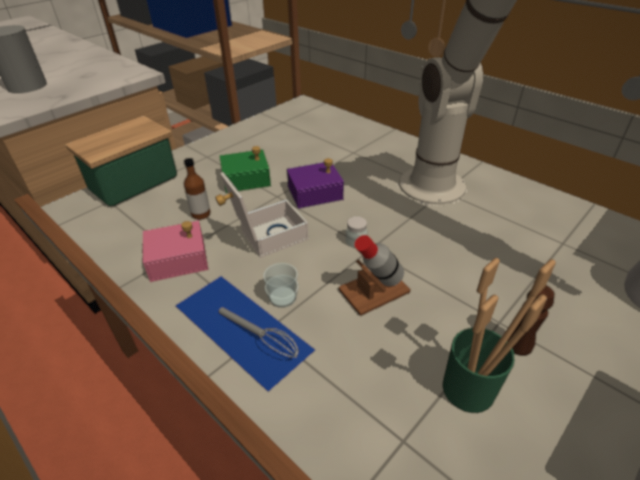

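View pics/side0.png

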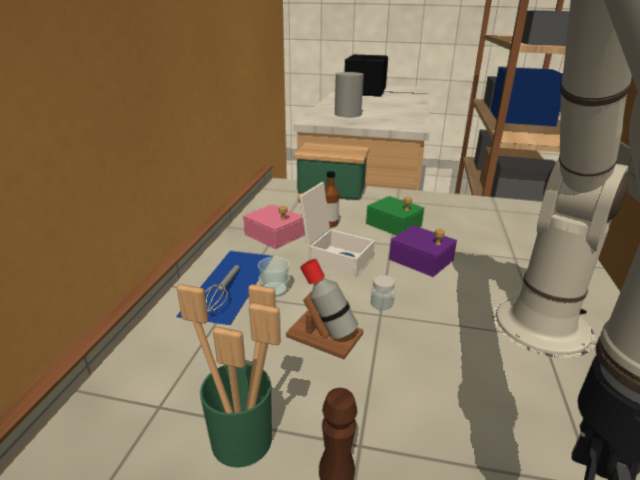

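The scene view shows red things: the cap at scene (366,245) / side (313,271), and nothing else comparably red. There are four dish shapes. The white one, with its lid open and a blue ring, is at scene (275,228) / side (342,252). The look-alikes are pink (175,250), green (245,170) and purple (315,183), all shut. I choose the white one. Other blue is the mat at (245,330). Salt is at (357,230), the ramekins at (281,285) and vinegar at (197,190).

```bash
cat > m.py <<'E'
from h import *
import pickle
A=[pickle.load(open(n+'0.pkl','rb')) for n in('scene','side')]
for s,name,box,cb in zip(A,('scene','side'),((215,160,320,260),(295,175,385,280)),((350,230,385,262),(298,255,330,288))):
    W=cloud(s);hsv=cv2.cvtColor(s['pixels'],cv2.COLOR_RGB2HSV);H,S,V=[hsv[...,i].astype(int) for i in range(3)]
    def inb(b): 
        m=np.zeros((480,640),bool);m[b[1]:b[3],b[0]:b[2]]=1;return m
    red=inb(cb)&((H<8)|(H>172))&(S>150)&(V>70)
    P=W[red];P=P[~np.isnan(P[:,0])]
    print(name,'red n',len(P),'med',np.nanmedian(P,0).round(1),'pct5/95',np.percentile(P,[3,97],axis=0).round(0).tolist())
    np.save(name+'_cap.npy',P)
    bl=inb(box)&(H>95)&(H<125)&(S>110)
    P=W[bl];P=P[~np.isnan(P[:,0])];print(' blue n',len(P),np.nanmedian(P,0).round(1), np.nanpercentile(P,[3,97],axis=0).round(0).tolist() if len(P) else '', 'px',np.argwhere(bl).mean(0)[::-1])
    wh=inb(box)&(S<70)
    z=W[...,2]
    P=W[wh&(z>56)&(z<67)]
    print(' rim n',len(P));
    r=cv2.minAreaRect(P[:,:2].astype(np.float32));print(' rim rect',r,cv2.boxPoints(r).round(0).tolist())
    P=W[wh&(z>85)&(z<240)]; 
    c=np.median(P,0);Q=P[np.linalg.norm(P-c,axis=1)<120];c=Q.mean(0);e=np.linalg.svd(Q-c,full_matrices=False)[2];print(' lid c',c.round(0),'n',e[2].round(3),'up?',e.round(2).tolist(),'zmax',np.percentile(Q[:,2],98),len(Q))
    # stand foot (brown), top z 15
    foot=inb((330,260,420,315) if name=='scene' else (280,300,370,360))&(H>3)&(H<20)&(S>110)&(abs(z-13)<9)
    P=W[foot];r=cv2.minAreaRect(P[:,:2].astype(np.float32));print(' foot',len(P),r,cv2.boxPoints(r).round(0).tolist())
for s,n in zip(A,('scene','side')):
    b=(200,140,420,320) if n=='scene' else (230,160,470,360)
    c=s['pixels'][b[1]:b[3],b[0]:b[2]];save({'pixels':cv2.resize(c,None,fx=3,fy=3,interpolation=cv2.INTER_CUBIC)},n+'_crop.png')
E
python3 m.py
```

```text
scene red n 336 med [547.6 154.6 175.2] pct5/95 [[528.0, 129.0, 148.0], [562.0, 165.0, 188.0]]
 blue n 0 [nan nan nan]  px [nan nan]
 rim n 341
 rim rect ((452.4610595703125, -240.03427124023438), (345.56817626953125, 303.2675476074219), 54.30098342895508) [[228.0, -292.0], [475.0, -469.0], [676.0, -188.0], [430.0, -11.0]]
 lid c [ 624. -200.  159.] n [ 0.955 -0.26  -0.146] up? [[0.09, 0.73, -0.68], [0.28, 0.63, 0.72], [0.95, -0.26, -0.15]] zmax 210.48418988940637 530
 foot 1136 ((509.54132080078125, 156.55160522460938), (100.78767395019531, 148.59156799316406), 72.63518524169922) [[424.0, 131.0], [565.0, 86.0], [595.0, 182.0], [454.0, 227.0]]
side red n 362 med [533.6 161.3 170.3] pct5/95 [[515.0, 141.0, 148.0], [555.0, 168.0, 188.0]]
 blue n 0 [nan nan nan]  px [nan nan]
 rim n 424
 rim rect ((557.0800170898438, -416.2677307128906), (282.7347412109375, 644.58642578125), 17.629390716552734) [[325.0, -152.0], [520.0, -766.0], [789.0, -681.0], [594.0, -66.0]]
 lid c [ 612. -207.  150.] n [ 0.942 -0.29  -0.166] up? [[-0.29, -0.96, 0.04], [-0.17, 0.01, -0.99], [0.94, -0.29, -0.17]] zmax 209.22235288065613 1083
 foot 1218 ((504.75469970703125, 159.43887329101562), (98.59978485107422, 149.8511505126953), 73.12250518798828) [[419.0, 134.0], [562.0, 91.0], [591.0, 185.0], [447.0, 228.0]]
  return np.nanmean(a, axis, out=out, keepdims=keepdims)
m.py:13: RuntimeWarning: Mean of empty slice.
  P=W[bl];P=P[~np.isnan(P[:,0])];print(' blue n',len(P),np.nanmedian(P,0).round(1), np.nanpercentile(P,[3,97],axis=0).round(0).tolist() if len(P) else '', 'px',np.argwhere(bl).mean(0)[::-1])
  ret = um.true_divide(
```

View pics/scene_crop.png

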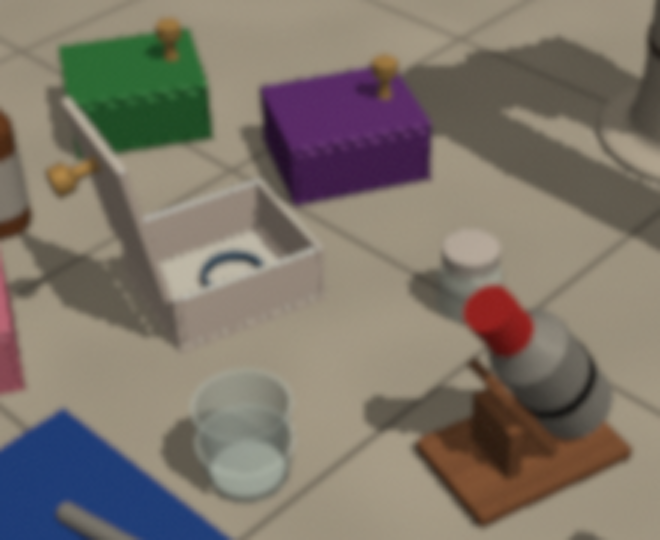

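The crop confirms the white open dish. The blue ring is at crop (232,268), i.e. scene (277,229), the lid knob is at crop (65,178), and the red cap at crop (497,320) leans up and away from the robot. The foot comes out at 100x149 mm, as it should. Next I refine the cap, ring and rim.

```bash
cat > m2.py <<'E'
from h import *
import pickle
from scipy.optimize import least_squares
A=[pickle.load(open(n+'0.pkl','rb')) for n in('scene','side')]
yaw=np.radians(-17.1)
a=np.array([.53*np.cos(yaw),.53*np.sin(yaw),.848]);a/=np.linalg.norm(a)
e1=np.array([-np.sin(yaw),np.cos(yaw),0]);e2=np.cross(a,e1)
for n in('scene','side'):
    P=np.load(n+'_cap.npy');t=P@a;q=np.c_[P@e1,P@e2]
    top=np.percentile(t,97);side=(t<top-4)&(t>top-38)
    q=q[side]; f=least_squares(lambda c:np.hypot(*(q-c).T)-20,np.median(q,0)-0,loss='soft_l1')
    # start on far side of camera
    s=A[0 if n=='scene' else 1];C=-s['R'].T@s['t'];v=P.mean(0)-C;v/=np.linalg.norm(v);st=P.mean(0)+15*v
    f=least_squares(lambda c:np.hypot(*(q-c).T)-20,[st@e1,st@e2],loss='soft_l1')
    ends=P[t>top-2].mean(0)
    print(n,'top end t',top.round(1),t.min().round(1),'topcentre',(f.x[0]*e1+f.x[1]*e2+top*a).round(1),'mouth',(f.x[0]*e1+f.x[1]*e2+(top-42)*a).round(1),'rms',np.sqrt((f.fun**2).mean()).round(2),'endface mean',ends.round(1),side.sum())
for s,n in zip(A,('scene','side')):
    W=cloud(s);hsv=cv2.cvtColor(s['pixels'],cv2.COLOR_RGB2HSV);H,S,V=[hsv[...,i].astype(int) for i in range(3)]
    near=np.hypot(W[...,0]-550,W[...,1]+185)<125
    z=W[...,2]
    m=near&(z>57)&(z<66)&(S<90);P=W[m]
    r=cv2.minAreaRect(P[:,:2].astype(np.float32));print(n,'rim',m.sum(),r,cv2.boxPoints(r).round(0).tolist())
    m=near&(z<30)&(H>90)&(H<130)&(S>60);ij=np.argwhere(m);P=W[m]
    print(' blue',m.sum(),ij.mean(0)[::-1] if len(ij) else '')
    if len(P):
        P=P[P[:,2]>12];g=least_squares(lambda c:np.hypot(*(P[:,:2]-c).T)-28.5,P[:,:2].mean(0)+[0,0],loss='soft_l1');print(' ring',len(P),P.mean(0).round(1),g.x.round(1),np.std(g.fun).round(2))
    m=near&(z>5-4)&(z<25)&(S<90);P=W[m];r=cv2.minAreaRect(P[:,:2].astype(np.float32));
    for nm,c in (('salt',(470,20)),):pass
    # knob
    m=(np.hypot(W[...,0]-660,W[...,1]+215)<60)&(H>10)&(H<28)&(S>120)&(z>120);P=W[m];print(' knob',m.sum(),P.mean(0).round(1) if len(P) else'')
    # tall things in work area
W=np.concatenate([cloud(s).reshape(-1,3) for s in A]);W=W[~np.isnan(W[:,0])]
W=W[(W[:,0]>300)&(W[:,0]<900)&(W[:,1]>-550)&(W[:,1]<450)&(W[:,2]>25)&(W[:,2]<400)]
g=np.zeros((24,40))
np.maximum.at(g,(((W[:,0]-300)/25).astype(int),((W[:,1]+550)/25).astype(int)),W[:,2])
print('rows x300..,cols y-550..');[print(300+25*i,' '.join('%3d'%v if v else '  .' for v in r)) for i,r in enumerate(g)]
E
python3 m2.py
```

```text
scene top end t 410.6 370.1 topcentre [549.9 141.  181.6] mouth [528.7 147.6 146. ] rms 2.9 endface mean [550.7 143.6 180.5] 153
side top end t 408.4 364.3 topcentre [547.7 142.2 180.6] mouth [526.4 148.7 145. ] rms 1.23 endface mean [546.  149.7 182.5] 266
scene rim 286 ((530.057373046875, -189.9683380126953), (135.89991760253906, 158.82522583007812), 73.14657592773438) [[434.0, -232.0], [586.0, -278.0], [626.0, -148.0], [474.0, -102.0]]
 blue 9 [276.77777778 225.22222222]
 ring 9 [ 499.9 -205.3   14.2] [ 516.6 -183.8] 0.75
 knob 89 [ 650.5 -219.9  181.6]
side rim 337 ((526.8585205078125, -187.81585693359375), (136.6328887939453, 158.88348388671875), 73.4448013305664) [[431.0, -231.0], [584.0, -276.0], [622.0, -145.0], [470.0, -100.0]]
 blue 10 [347.9 253.8]
 ring 7 [ 508.9 -208.5   13.9] [ 516.3 -182.9] 1.07
 knob 7 [ 662.  -222.4  179.8]
rows x300..,cols y-550..
300   .  69  74  71  66   .   .   .  70  72  72  73  71  72  71   .   .   .   .   .   .   .   .   .   .   .   .   .   .   .   .   .   .   .   .   .   .   .   .   .
325  69  72  71 116 113  70   .   .  71  72  74  73  72  7
[... 3013 characters left out ...]
   .   .   .   .   .   .   .   .   .   .   .
800   .   .   .   .   .   .  72  73  73  73  72  73  72   .   .   .   .   .   .   .  25  30  33  35  42  56  60  50  45   .   .   .   .   .   .   .   .   .   .   .
825   .   .   .   .   .   .   .  70  74  73  73  73   .   .   .   .   .   .   .   .   .   .   .   .   .   .   .   .   .   .   .   .   .   .   .   .   .   .   .   .
850   .   .   .   .   .   .   .   .   .  70  72   .   .   .   .   .   .   .   .   .   .   .   .   .   .   .   .   .   .   .   .   .   .   .   .   .   .   .   .   .
875   .   .   .   .   .   .   .   .   .   .   .   .   .   .   .   .   .   .   .   .   .   .   .   .   .   .   .   .   .   .   .   .   .   .   .   .   .   .   .   .
```

```bash
cat >> h.py <<'E'
from scipy.spatial.transform import Rotation as Ro
yaw=np.radians(-17.)
fx=np.array([np.cos(yaw),np.sin(yaw),0]);fy=np.array([-np.sin(yaw),np.cos(yaw),0]);Z=np.array([0,0,1.])
def tool(tilt,ang=0,sgn=1,f=fx,g=fy):
    """tool z down, leaning so that the wrist is `tilt` towards f; y along g, then turned `ang` about tool z"""
    z=-(np.sin(tilt)*f+np.cos(tilt)*Z);y=sgn*g
    return (Ro.from_matrix(np.c_[np.cross(y,z),y,z])*Ro.from_rotvec([0,0,ang])).as_rotvec()
a=np.sin(np.radians(32))*fx+np.cos(np.radians(32))*Z
M=np.array([528,149.,145.5])
well=np.array([515.5,-184,6])
E
python3 - <<'E'
from h import *
for t in (32,20,10,0,-15):
  for s in (1,-1):
    o=tool(np.radians(t),0,s)
    r=[solve_ik(M+39*a+k*a,o) for k in(0,60,120)]
    print('grasp',t,s,[None if q is None else np.round(q,2).tolist() for q in r])
for t in (0,-12,-22,-32,-47):
  for ang in (-2.36,-.785,.785,2.36):
    o=tool(np.radians(t),ang)
    r=[solve_ik(well+[0,0,39+k],o) for k in(0,150)]
    print('place',t,ang,[None if q is None else np.round(q,2).tolist() for q in r])
E
```

```text
grasp 32 1 [[-0.0, 0.73, -0.25, 1.44, -0.11, 1.48, 1.08], [-0.0, 0.73, -0.24, 1.31, -0.11, 1.61, 1.08], [-0.0, 0.74, -0.22, 1.17, -0.11, 1.74, 1.08]]
grasp 32 -1 [[-0.69, 0.91, 0.9, 1.47, -0.73, 1.69, -1.53], [-0.64, 0.9, 0.9, 1.34, -0.7, 1.79, -1.56], [-0.58, 0.89, 0.9, 1.2, -0.69, 1.91, -1.6]]
grasp 20 1 [[-0.06, 0.6, -0.2, 1.59, -0.07, 1.26, 1.06], [-0.06, 0.59, -0.19, 1.47, -0.07, 1.39, 1.07], [-0.05, 0.6, -0.17, 1.33, -0.07, 1.52, 1.08]]
grasp 20 -1 [[-0.79, 0.78, 0.9, 1.62, -0.67, 1.44, -1.57], [-0.74, 0.76, 0.9, 1.5, -0.63, 1.54, -1.6], [-0.68, 0.76, 0.9, 1.36, -0.61, 1.65, -1.63]]
grasp 10 1 [[-0.12, 0.5, -0.17, 1.72, -0.02, 1.08, 1.01], [-0.11, 0.49, -0.15, 1.6, -0.02, 1.21, 1.03], [-0.1, 0.49, -0.14, 1.47, -0.02, 1.33, 1.05]]
grasp 10 -1 [[-0.88, 0.66, 0.91, 1.74, -0.61, 1.21, -1.62], [-0.84, 0.64, 0.91, 1.63, -0.56, 1.32, -1.66], [-0.78, 0.64, 0.91, 1.5, -0.54, 1.43, -1.67]]
grasp 0 1 [[-0.18, 0.41, -0.15, 1.84, 0.08, 0.9, 0.91], [-0.17, 0.39, -0.14, 1.73, 0.06, 1.02, 0.95], [-0.14, 0.4, -0.14, 1.61, 0.06, 1.14, 0.98]]
grasp 0 -1 [[-0.98, 0.56, 0.91, 1.87, -0.53, 0.98, -1.
[... 1522 characters left out ...]
63], [0.39, 0.18, -0.11, 2.18, 0.06, 0.39, 0.73]]
place -22 2.36 [[0.85, 0.59, -0.65, 2.24, 1.54, 0.32, -2.2], [-0.42, 0.23, 0.8, 2.21, -0.45, 0.42, -0.37]]
place -32 -2.36 [[0.54, 0.53, -0.28, 2.36, 2.76, 0.32, 1.23], [-0.55, 0.21, 0.93, 2.34, -1.02, 0.21, -1.36]]
place -32 -0.785 [[1.04, 0.71, -0.86, 2.35, 2.21, 0.53, 0.39], [1.04, 0.22, -0.8, 2.3, 0.9, 0.2, 1.51]]
place -32 0.785 [[1.04, 0.71, -0.86, 2.35, 2.21, 0.53, -1.18], [-0.55, 0.21, 0.93, 2.34, -1.02, 0.21, 1.77]]
place -32 2.36 [[1.22, 0.87, -1.08, 2.34, 2.1, 0.71, -2.54], [-0.55, 0.21, 0.93, 2.34, -1.02, 0.21, 0.2]]
place -47 -2.36 [None, None]
place -47 -0.785 [None, None]
place -47 0.785 [None, None]
place -47 2.36 [None, None]
```

Run:
```python
from h import *
p=readout.get_eef_pos();o=readout.get_orientation()
ctrl.servo_line([150,560,450],rate=250)
ctrl.move_to([430,200,430],tool(np.radians(10)))
ctrl.move_to(M+150*a,tool(np.radians(32)))
print(readout.get_clock(),readout.get_eef_pos())
p=np.array(readout.get_eef_pos());R=Ro.from_rotvec(readout.get_orientation()).as_matrix()
s=snap('wrist');save(s,'w1.png');X=s['hand_eye'];print(X.round(3).tolist())
r=rays(s,np.argwhere(np.ones((480,640)))[:,::-1])*s['range_z'].reshape(-1,1)
W=((r@X[:3,:3].T+X[:3,3])@R.T+p).reshape(480,640,3);W[s['range_z']==0]=np.nan
h=cv2.cvtColor(s['pixels'],cv2.COLOR_RGB2HSV).astype(int)
m=((h[...,0]<8)|(h[...,0]>172))&(h[...,1]>150)&(h[...,2]>70)
m&=np.linalg.norm(np.nan_to_num(W)-(M+20*a),axis=2)<60
P=W[m];t=(P-M)@a;top=np.percentile(t,95);F=P[t>top-3]
c,rad=cv2.minEnclosingCircle(np.c_[(F-M)@fy,(F-M)@np.cross(a,fy)].astype(np.float32))
print(m.sum(),'top t (exp 42)',top,'face centre off fy,e2',c,rad,'mean',F.mean(0))
```

```text
3.7167 [603.81953594 127.72709516 273.95753276]
[[0.001, -0.956, -0.294, 75.116], [1.0, 0.001, 0.001, 0.138], [-0.0, -0.294, 0.956, -121.367], [0.0, 0.0, 0.0, 1.0]]
4334 top t (exp 42) 42.95980079565383 face centre off fy,e2 (-0.15581168234348297, 0.7101527452468872) 19.93695831298828 mean [548.14968524 142.75854302 181.79982173]
```

View pics/w1.png

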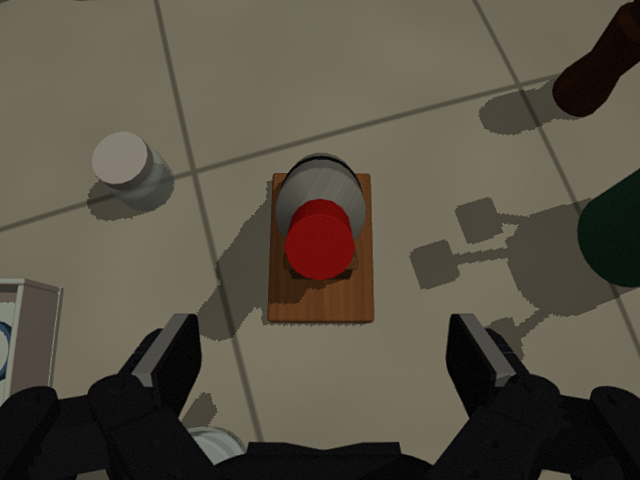

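The wrist view shows the cap face at (320,247), centred between the open fingers on the stand. The fitted radius is 19.9 mm and the offset is under 1 mm, so I grasp it.

Run:
```python
from h import *
hit=ctrl.servo_line(M+39*a,rate=120,max_force=10);print('hit',hit,readout.get_eef_pos())
clamp(25);print('w',readout.get_width(),readout.get_grasp_force(),readout.get_ft_force())
ctrl.servo_line(M+39*a+50*a,rate=60)
ctrl.servo_line(M+39*a+130*a,rate=120)
print('w',readout.get_width(),readout.get_grasp_force(),readout.get_ft_force(),readout.get_clock())
q=np.array(readout.get_eef_pos());R=Ro.from_rotvec(readout.get_orientation()).as_matrix()
s=snap('side');save(s,'s1.png');W=cloud(s)
h=cv2.cvtColor(s['pixels'],cv2.COLOR_RGB2HSV).astype(int)
m=((h[...,0]<8)|(h[...,0]>172))&(h[...,1]>150)&(h[...,2]>60)&(np.linalg.norm(np.nan_to_num(W)-q,axis=2)<90)
P=W[m];t=(P-M)@a;print(m.sum(),'t range (exp 130..172)',np.percentile(t,[2,98]))
```

```text
hit False [548.59014936 142.89030102 179.39525931]
w 39.334785692575814 25.352813489735126 [ 1.6594904  -0.63958399  2.97471848]
w 39.75653275780049 25.19960906356573 [-0.32988996  0.48359207 -0.23071119] 7.1333
305 t range (exp 130..172) [128.33303257 169.15803345]
```

Run:
```python
from h import *
o=tool(0,.785)
ctrl.move_to([560,0,330],tool(np.radians(16),.4))
ctrl.move_to(well+[0,0,39+125],o)
print(readout.get_clock(),'w',readout.get_width(),readout.get_grasp_force())
p=np.array(readout.get_eef_pos());R=Ro.from_rotvec(readout.get_orientation()).as_matrix()
s=snap('wrist');save(s,'w2.png');X=s['hand_eye']
r=rays(s,np.argwhere(np.ones((480,640)))[:,::-1])*s['range_z'].reshape(-1,1)
W=((r@X[:3,:3].T+X[:3,3])@R.T+p).reshape(480,640,3);W[s['range_z']==0]=np.nan
h=cv2.cvtColor(s['pixels'],cv2.COLOR_RGB2HSV).astype(int)
near=np.hypot(W[...,0]-well[0],W[...,1]-well[1])<60
m=near&(h[...,0]>90)&(h[...,0]<130)&(h[...,1]>60)&(W[...,2]<30)
P=W[m];print(len(P),np.percentile(P[:,2],[5,50,95]) if len(P) else '')
from scipy.optimize import least_squares
T=P[P[:,2]>P[:,2].max()-5]
f=least_squares(lambda c:np.hypot(*(T[:,:2]-c[:2]).T)-c[2],[*well[:2],28.5],loss='soft_l1');print(len(T),'ring',f.x,np.std(f.fun),np.ptp(T,axis=0))
m=((h[...,0]<8)|(h[...,0]>172))&(h[...,1]>150)&(h[...,2]>60)
P=W[m];print('red',len(P),P.mean(0) if len(P) else '', np.percentile(P,[3,97],axis=0).tolist())
s=snap('scene');save(s,'sc2.png')
```

```text
8.775 w 39.51407663494664 25.233877412974834
1649 [12.18315494 18.23678009 19.50530936]
1443 ring [ 514.97639877 -185.46382785   28.02928169] 1.3451654018314296 [60.79787025 59.83830922  4.99245046]
red 14298 [nan nan nan] [[nan, nan, nan], [nan, nan, nan]]
```

View pics/w2.png

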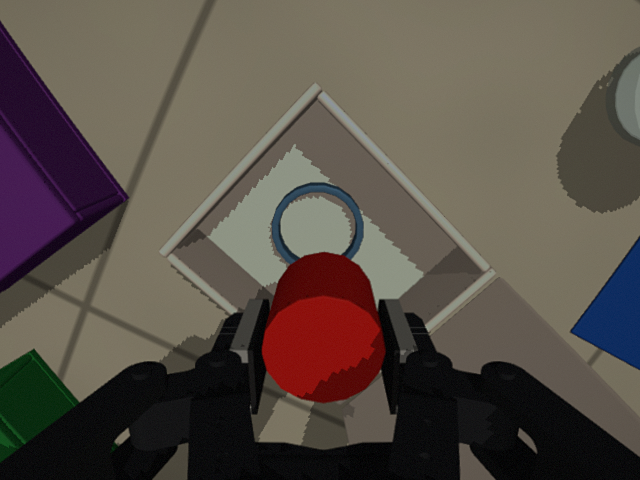

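The wrist view shows the cap square between the pads at (322,325) and the ring at (317,225), fully visible. The ring fit of (515,-185.4) at z 18.2 agrees with the scene estimate within 1.5 mm, so I lower the cap.

Run:
```python
from h import *
w=np.array([515.1,-185.2,6])
ctrl.servo_line(w+[0,0,39+25],rate=120)
hit=ctrl.servo_line(w+[0,0,39-4],rate=25,max_force=4)
p=np.array(readout.get_eef_pos());print('hit',hit,p,'mouth z',p[2]-39,readout.get_ft_force(),readout.get_grasp_force())
ctrl.dwell(.15)
let_go();ctrl.dwell(.2);print(readout.get_width(),readout.get_ft_force())
ctrl.servo_line(p+[0,0,40],rate=60);ctrl.servo_line(p+[0,0,170],rate=200)
p=np.array(readout.get_eef_pos());R=Ro.from_rotvec(readout.get_orientation()).as_matrix()
s=snap('wrist');save(s,'w3.png');X=s['hand_eye']
r=rays(s,np.argwhere(np.ones((480,640)))[:,::-1])*s['range_z'].reshape(-1,1)
W=((r@X[:3,:3].T+X[:3,3])@R.T+p).reshape(480,640,3);W[s['range_z']==0]=np.nan
h=cv2.cvtColor(s['pixels'],cv2.COLOR_RGB2HSV).astype(int)
m=((h[...,0]<8)|(h[...,0]>172))&(h[...,1]>150)&(h[...,2]>60)
P=W[m];P=P[~np.isnan(P[:,0])];F=P[P[:,2]>np.percentile(P[:,2],90)-4];c=cv2.minEnclosingCircle(F[:,:2].astype(np.float32))
n=np.linalg.svd(F-F.mean(0),full_matrices=False)[2][2];print('cap top z (48)',np.median(F[:,2]),'c',c,'n',n,readout.get_clock())
m=(h[...,0]>90)&(h[...,0]<130)&(h[...,1]>60)&(np.hypot(W[...,0]-w[0],W[...,1]-w[1])<50)&(abs(W[...,2]-18)<3)
P=W[m];print('ring',len(P),cv2.minEnclosingCircle(P[:,:2].astype(np.float32)))
# lid, from side
s=snap('side');save(s,'s3.png');W=cloud(s);h=cv2.cvtColor(s['pixels'],cv2.COLOR_RGB2HSV).astype(int)
d=(W-w)@fx;l=(W-w)@fy
m=(d>70)&(d<130)&(abs(l)<75)&(W[...,2]>75)&(W[...,2]<225)&(h[...,1]<70)
P=W[m];e=np.linalg.svd(P-P.mean(0),full_matrices=False)[2];print('lid',m.sum(),P.mean(0),e[2],'hinge frame d',((P-w)@fx).mean(),np.percentile((P-w)@fy,[2,98]))
```

```text
hit True [ 514.97987856 -185.01786706   46.17743699] mouth z 7.177436988025683 [-0.06335341  1.17698576  5.78894754] 25.660295337438583
85.43787464905022 [ 0.40882871 -0.71480029 -0.06039079]
cap top z (48) 48.639007930290745 c ((515.0919799804688, -183.67803955078125), 19.95707893371582) n [-0.00365271  0.00230139  0.99999068] 13.2833
ring 1251 ((515.142333984375, -185.7140350341797), 30.539878845214844)
lid 1159 [ 611.3952334  -206.22066296  145.02453009] [ 0.94303561 -0.29082697 -0.16156581] hinge frame d 98.23343674075109 [-59.88593093  65.41731062]
```

View pics/w3.png

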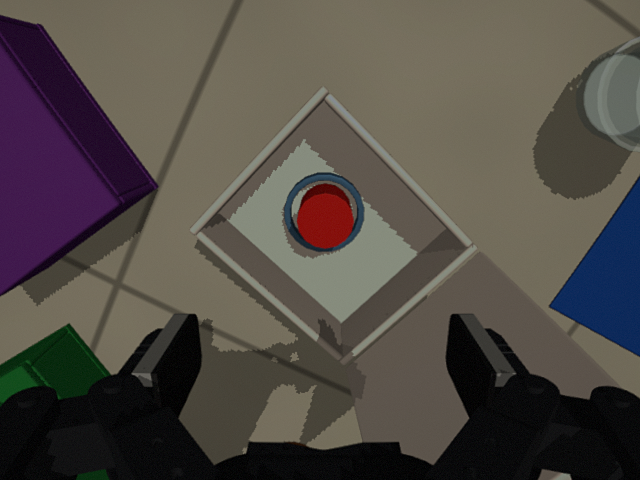

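The wrist view shows the cap upright inside the ring at (325,215), 2 mm off centre, with its top at 48.6 mm and level. The lid is at about 1.73 rad with the hinge where expected. I push the lid from behind, beside the knob, with closed fingers.

```bash
cat > lid.py <<'E'
from h import *
w=np.array([515.1,-185.5,0]);o=tool(0,0)
def pt(d,z,l=42): return w+d*fx+l*fy+z*Z+22*Z   # tip -> TCP
def arc(f,R=120): return pt(85+R*-np.cos(f)+(8+11*np.sin(f))*np.sin(f), 62.5+R*np.sin(f)+(8+11*np.sin(f))*np.cos(f))
E
python3 - <<'E'
from lid import *
p=np.array(readout.get_eef_pos())
for f in np.linspace(1.9,0,8): assert solve_ik(arc(f),o) is not None
ctrl.servo_line(p+[0,0,90],rate=250)
clamp(20)
ctrl.move_to(pt(165,285),o)
ctrl.servo_line(pt(165,183),rate=150)
print(readout.get_clock(),readout.get_eef_pos(),readout.get_ft_force())
for f in np.linspace(1.85,0.1,13):
    hit=ctrl.servo_line(arc(f),rate=90,max_force=22)
    print(round(f,2),hit,np.round(readout.get_ft_force(),1))
    if hit: break
else:
    q=arc(0);hit=ctrl.servo_line(q-[0,0,5],rate=30,max_force=12);print('shut',hit,readout.get_eef_pos(),q,readout.get_ft_force())
print(readout.get_clock())
E
```

```text
16.1583 [ 685.71423777 -193.86304611  206.43443493] [-1.10589514e+00  4.19742168e-01 -1.35646266e-04]
1.85 False [-0.1 -0.  -0.1]
1.7 False [-0.3  0.7  0. ]
1.56 False [ 0.6  0.5 -0. ]
1.41 False [0.3 0.9 0.5]
1.27 False [ 0.6 -0.3  0.1]
1.12 False [-0.5  0.4 -0.6]
0.98 False [1.  0.5 0.1]
0.83 False [0.1 0.6 1.7]
0.68 False [-0.7  0.1  0.8]
0.54 False [ 0.4 -0.1 -0.7]
0.39 False [-0.2 -0.2 -0. ]
0.25 False [-0.5 -0.1  0.1]
0.1 False [-0.5 -1.5 -0.4]
shut True [ 494.84850198 -135.36026322   92.48921371] [ 493.90894514 -135.10219058   92.5       ] [-2.97080252 -0.19940442 10.09292973]
21.3833
```

Run:
```python
from lid import *
p=np.array(readout.get_eef_pos())
ctrl.servo_line(p+[0,0,120],rate=150);ctrl.move_to([430,120,350],tool(0))
s=snap('scene');save(s,'sc4.png');W=cloud(s);h=cv2.cvtColor(s['pixels'],cv2.COLOR_RGB2HSV).astype(int)
d=(W-w)@fx;l=(W-w)@fy
m=(d>-55)&(d<75)&(abs(l)<58)&(W[...,2]>50)&(W[...,2]<85)&(h[...,1]<90)
A=np.c_[d[m],l[m],np.ones(m.sum())];c=np.linalg.lstsq(A,W[m][:,2],rcond=None)[0]
print(m.sum(),'median z (70.5)',np.median(W[m][:,2]),'slopes',c[:2],readout.get_clock(),readout.get_ft_force())
```

```text
1129 median z (70.5) 69.53223270742393 slopes [-0.000505   -0.00058759] 23.5333 [-0.41746198 -0.49527148  0.56157337]
```

View pics/sc4.png

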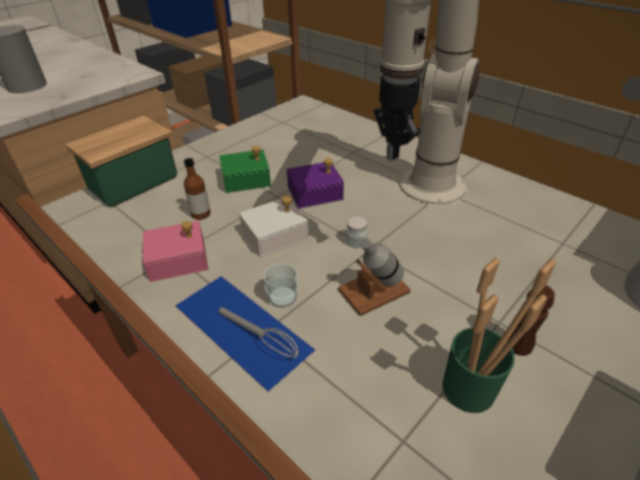

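The scene view shows the white dish shut at (275,225), with the lid level at 69.5 mm. The bottle is uncapped at (375,262), the bystanders have not moved, and the arm is clear.

```bash
python3 -c "
from rig import close_job
print(close_job())"
```

```text
the job is handed in; nothing more can be done
None
```

The cap was set mouth down in the blue ring, about 2 mm off centre, and released. The lid is shut and level over it, the bystanders look unmoved, and I handed the job in at about 24 s of the 61 s allowed; no verdict came back.

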